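# Third hand for a sprung cover: sort two plungers into their bores and hold the cover down

## Task

Put the two plungers, standing, into the bores of the fixed housing, each into the bore of its own size, then lay the cover over the two studs on top of them. Press the cover down against the springs until it lies flat on the housing and keep it there with a steady push of about 15 newtons, so that I can start the nuts on the studs; finish while holding it like that, do not let go. Leave the nuts, the spanner and the other parts where they lie.

Things in the scene. Friction and masses are not known exactly. Their poses are not given: they have to be found in the camera images.
- housing: the twin lock-plunger housing: an aluminium block 58 mm wide (x), 90 mm long (y), with a round ear at each end (140 mm in all), on a dark steel plate 92 x 164 x 12 mm; fixed to the worktop. Origin: centre of the plate's underside, on the worktop; z up, y along the row stud - bore - bore - stud. Its flat top face is 66 mm above the worktop. A brass vent plug sticks out of its long side at -x.
- seat (a point): centre of the housing's top face, on which the cover must lie
- bore_large (a point): centre of the mouth of the large bore, in the top face, 21 mm from the face's centre along the housing's +y: 33 mm wide. A sprung follower stands in it 34 mm below the face and can be pushed 13 mm deeper: 4.2 N starts it, then 0.2 N per mm.
- bore_small (a point): centre of the mouth of the small bore, 21 mm from the face's centre along the housing's -y: 23 mm wide, otherwise like the large one; its follower, also 34 mm below the face, starts at 3.2 N, then 0.2 N per mm.
- stud_1 (a point): tip of one of the two fixed upright threaded studs, 12 mm thick with a short tapered nose, 54 mm from the face's centre along the housing's +y; the tip is 30 mm above the top face
- stud_2 (a point): tip of the other stud, alike, 54 mm along -y
- plunger_large: the thicker of two look-alike steel plungers with a dark groove round the middle: 30 mm diameter, 44 mm long, 0.16 kg, standing upright on the worktop; foot chamfered. Origin: centre of its foot; z up along its axis. It has 1.5 mm of play all round in the large bore and does not enter the small one. Resting on its follower it stands 10 mm proud of the top face.
- plunger_small: the thinner plunger: 20 mm diameter, 44 mm long, 0.07 kg, otherwise alike, with 1.5 mm of play in the small bore; also stands 10 mm proud
- cover: aluminium cover lying on the worktop: 8 mm plate, 58 mm (x) by 90 mm (y), 0.25 kg, 140 mm long with its two ears, each with a 17 mm stud hole 54 mm from the centre along +y and -y (2.5 mm of play; fits either way round). Origin: centre of the underside, z up. It first rests on the plungers, 10 mm above the face; pushing it to the face takes 3 to 7 N; it springs back if let go.
- cover_rib (a point): grip point in the upright lifting rib along the middle of the cover, 24 mm above the plate's underside. The rib is 12 mm thick (x), 56 mm long (y), its top 32 mm above the underside; low webs, 36 mm across and 5 mm above the plate, cross it 17 mm either side of the centre.
- nut_1: castle nut for a stud, 29 mm across, 20 mm high, lying on the worktop for the colleague; origin: centre of its underside
- nut_2: the other castle nut, alike
- spanner: combination spanner, 176 mm long, lying flat; leave alone
- drift_brass: brass drift, 111 mm long, lying flat; leave alone
- bushing_a: bronze bushing, 36 mm diameter, 31 mm high, standing; leave alone
- race_small: small bearing race, a bright ring 47 mm wide and 12 mm high, lying flat; leave alone
Things that resemble listed ones, but are neither listed nor needed, are in the scene too. Leave any green, orange or yellow look-alike of the plunger_large alone.

How it is judged:
By the outcome, as a careful person would: the job done as asked, in the order asked, and still so for the second after the job is handed in, while the arm keeps its last pose, push and grip.
It also fails if it takes over 72 s, if anything falls off the work surface, if the arm or the gripper's body presses on something with over 40 N, if the wrist force passes 120 N, or if a joint passes its speed limit or range.

## Robot

A 7-joint arm with a two-finger parallel gripper is mounted at the origin on a cart in front of the work surface, level with it; the furniture and walls round the work are solid. World frame = base frame: x ahead of the robot, y to its left, z up, the work surface at z = 0. Lengths are in mm, angles in rad, forces in N, time in s.
With the tool pointing down it reaches from about 400 to 900 mm from the base axis. Payload 5.6 kg.
Tool frame: the origin (TCP) lies midway between the tips of the shut fingers; the grasp point (between the pads) lies 19 mm behind it; z points along the fingers, y is the line along which they close (so a half turn about z gives the same grasp; the last joint's range is limited). The gripper opens to 92 mm and grips with 3 to 60 N. Pads are 20 mm wide; open, the fingers measure 128 mm over their backs; the gripper's body (75 mm by 189 mm) begins 69 mm behind the grasp point.
Start: joints at [1.248, 0.468, -0.012, 1.603, 0.006, 1.071, -0.056], TCP at [179.464, -624.741, 214.592] pointing down, gripper open.
Joint ranges: [-2.53, 2.53], [-0.31, 2.02], [-1.57, 1.55], [0.28, 2.44], [-1.29, 4.43], [0.15, 1.84], [-2.92, 2.92]. Speed limits (rad/s): [2.57, 2.57, 3.14, 3.14, 3.14, 3.14, 3.14].

## Interface

Orientations are given as a rotation vector (axis times angle).
In Python, from cell import robot, grip, kin, viewer gives the robot as it stands. Calls block until the motion is done:
- robot.movep(position, orientation): joint-space move of the TCP to a pose.
- robot.servo_line(position, feed=150, rotation=None): straight line of the TCP; rotation=None keeps the orientation; feed is the mean speed in mm/s.
- robot.goto_joints(angles): joint-space move.
- grip(opening, newtons=None): opening from 0.0 (shut) to 1.0 (fully open); newtons is the grip in N (None keeps the last); returns when the fingers have stopped.
- robot.hold(seconds).
- kin.ik(position, orientation): joint angles nearest the present ones, or None.
- robot.observe(): the state.
- viewer.read_camera(name): name is "scene" or "top" or "wrist"; returns the picture (384x512x3 uint8, red, green, blue); there is no depth.
- viewer.camera_info(name): a dict with "camera_matrix" (3x3 intrinsics, pixels), "R" (3x3) and "t" (3): a world point X has camera coordinates R X + t. Camera axes: x right, y down, z forward; pixel columns grow to the right and rows downward; lengths in mm; the calibration is good to about 2 mm. A picture is of the moment at which its call begins: read the wrist's pose just before it. camera_info takes no time and is no camera call; for the wrist camera it gives the pose at the moment of the call.
A pose or a line that the arm cannot do raises robot.IKError and nothing moves.
- robot.job_done(): hands the job in; it is judged then, once.
Trained networks look in the newest picture that a camera, given by its name, has taken for a name from the list of things; names that differ only in an ending like _2 or _b are one class to them, and where a whole thing is asked for, a point or a joint stands for the part that bears it (a point fixed in the world has none). Each returns a list of dicts, best first, with "confidence" (0 to 1); they miss things now and then, are a little off and sometimes report something else, mostly with a low value. They report only what shows in the picture. A call takes as long as a camera call. They do not tell look-alikes from the thing itself.
- viewer.silhouettes(name, camera): "mask" (384x512 bool, what is visible of it).
- viewer.pinpoint(name, camera): "at" ([x, y, z] in mm, in the coordinates of the camera as it stood for that picture, good to about 4 mm: a listed point, or the origin of a listed thing).
The state is a dict: "t": time; "joints": joint angles; "joint_velocities": joint speeds; "joint_torque": joint torques, N m; "tcp_pos": TCP position; "tcp_rot": TCP orientation; "contact_force": force on the tool from outside, world axes, zero at the start; "wrist_torque": the same for the moment, N m; "grip_width": opening from 0.0 (shut) to 1.0 (fully open); "grip_force": force on a finger pad.
Only numpy, scipy, OpenCV 4.12 (cv2) and the standard library are available. Lean on these libraries where they do the work, as an engineer would, in place of code of your own. Each camera call takes 0.05 s, during which the arm holds its last target. There are 200 camera calls.

## Working session

There is one attempt and no reset: what is moved stays moved. The work goes in short steps, each a Python script; the robot and the scene stay as the last script left them, time stands still between calls to the robot, and variables do not carry over. Pictures are saved under pics/ and viewed, at most 10 in all, crops included, and the job is handed in when it is done.

```bash
ls; mkdir -p pics; cat > h.py <<'E'
import numpy as np, cv2
from cell import robot, grip, kin, viewer
def shot(cam,fn=None):
    im=viewer.read_camera(cam); ci=viewer.camera_info(cam)
    if fn: cv2.imwrite('pics/'+fn,cv2.cvtColor(im,cv2.COLOR_RGB2BGR))
    return im,ci
def world(ci,p): return np.array(ci['R']).T@(np.array(p)-np.array(ci['t']))
def pix(ci,X):
    c=np.array(ci['R'])@np.array(X)+np.array(ci['t']); q=np.array(ci['camera_matrix'])@c; return q[:2]/q[2]
def onplane(ci,uv,z):
    R=np.array(ci['R']);o=-R.T@np.array(ci['t']); d=R.T@np.linalg.inv(np.array(ci['camera_matrix']))@np.array([uv[0],uv[1],1.]); return o+d*(z-o[2])/d[2]
E
python3 - <<'E'
from h import *
np.set_printoptions(precision=1,suppress=True)
a=[]
for cam in ('top','scene'):
    im,ci=shot(cam); a.append(im)
    print(cam,'cam at',-np.array(ci['R']).T@np.array(ci['t']))
    for n in ('housing','seat','bore_large','bore_small','stud_1','plunger_large','plunger_small','cover','cover_rib','nut_1'):
        for d in viewer.pinpoint(n,cam)[:5]:
            if d['confidence']>.2:
                w=world(ci,d['at']); print(n,round(d['confidence'],2),w,pix(ci,w))
    cv2.imwrite(f'pics/{cam}0.png',cv2.resize(im[:,:,::-1],(800,600),interpolation=cv2.INTER_CUBIC))
print(robot.observe())
E
```

```text
pics
top cam at [ 265.9  -25.9 1839.3]
housing 0.62 [514.4  83.9  -3.3] [225.6 202. ]
housing 0.61 [451.1 347.5   0.2] [155.3 217.9]
housing 0.5 [ 603.7 -451.8   -4.4] [365.6 180.1]
seat 0.95 [510.5  85.1  64.3] [224.2 200.5]
bore_large 0.7 [506.4 104.8  60.6] [218.9 201.7]
bore_large 0.65 [508.5  82.7  64. ] [224.8 201.1]
stud_1 0.89 [533.2  34.4  92.6] [237.9 193.4]
stud_1 0.84 [494.5 136.8  96.5] [209.2 203.6]
plunger_large 0.62 [422.5 -53.7   2.9] [261.7 226.3]
plunger_large 0.55 [566.5 -65.   -2.1] [264.8 188.7]
plunger_large 0.49 [633.2 -18.6  -2.9] [252.8 171.5]
plunger_large 0.42 [450.8 348.8   2.3] [154.9 217.9]
plunger_small 0.47 [431.4 248.7  -2. ] [181.5 223.4]
cover 0.72 [ 483.6 -159.3   -3.8] [289.5 210.5]
cover_rib 0.85 [ 487.4 -162.5   19.9] [290.8 208.8]
cover_rib 0.57 [506.4 103.6  62.1] [219.2 201.7]
cover_rib 0.36 [ 660.8 -245.7   -0.5] [311.9 164.9]
nut_1 0.62 [ 606.4 -451.4   -4.5] [365.4 179.4]
nut_1 0.62 [ 552.8 -450.1    1.1] [365.8 193. ]
scene cam at [ -3.4 667.4 717.3]
housing 0.92 [516.8  80.8   1.3] [240.6 237.2]
seat 0.6 [510.5  88.6  67.1] [240.1 221.7
[... 524 characters left out ...]
  -0.8] [223.5 289.5]
plunger_small 0.3 [ 666.6 -242.9   -3. ] [267.9 173. ]
cover 0.56 [ 486.9 -160.1    2.2] [296.9 201.7]
cover 0.56 [519.   65.3  66.4] [243.3 216.4]
cover_rib 0.79 [ 486.6 -161.9   25.3] [297.8 195.6]
cover_rib 0.5 [525.5 379.2  -2.2] [154.7 303.3]
{'t': 1.1, 'joints': array([ 1.2,  0.5, -0. ,  1.6,  0. ,  1.1, -0.1]), 'joint_velocities': array([-0.,  0.,  0., -0.,  0.,  0.,  0.]), 'joint_torque': array([  0. , -52. ,  -0. , -24.4,  -0.1,   0. ,   0. ]), 'tcp_pos': array([ 179.5, -624.7,  214.6]), 'tcp_rot': array([ 3.1,  0.4, -0. ]), 'contact_force': array([ 0.2,  0.2, -0.2]), 'wrist_torque': array([ 0.1,  0. , -0. ]), 'grip_force': 0.0, 'grip_width': 1.001091039119645}
```

View pics/top0.png

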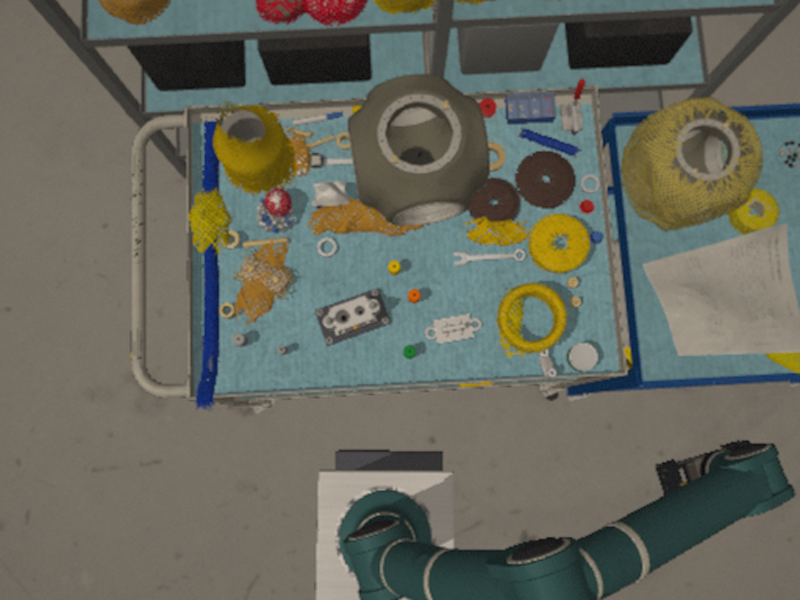

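View pics/scene0.png

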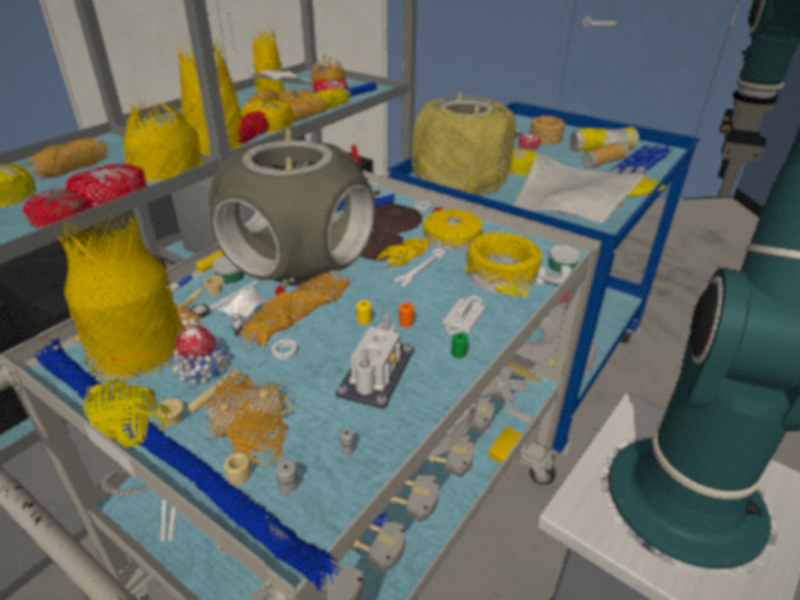

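Steel candidates for the large plunger, in original top-view pixels: the steel one (154,218), green (262,225), orange (265,189) and yellow (252,171). The bronze bushing (146,198) could also be mistaken for it. I choose the steel one at about (453,351). The thin steel plunger is at (181,223), about (430,248). Next I check both in the wrist camera.

```bash
cat >> h.py <<'E'
from scipy.spatial.transform import Rotation as Ro
def down(psi): return (Ro.from_euler('z',psi)*Ro.from_euler('x',np.pi)).as_rotvec()
np.set_printoptions(precision=1,suppress=True)
def find(cam,ci,*names,th=.3):
    for n in names:
        for d in viewer.pinpoint(n,cam)[:4]:
            if d['confidence']>th:
                w=world(ci,d['at']); print(n,round(d['confidence'],2),w,pix(ci,w))
E
python3 - <<'E'
from h import *
from scipy.spatial.transform import Rotation as Ro
print('psi0',Ro.from_rotvec(robot.observe()['tcp_rot']).as_euler('xyz'))
ims=[]
for p,names in (((470,-160,300),('cover','cover_rib')),((500,86,330),('seat','bore_large','bore_small','stud_1')),((420,300,300),('plunger_large','plunger_small'))):
    robot.movep(np.array(p,float),down(0.0)); robot.hold(.3)
    o=robot.observe(); print(o['t'],o['tcp_pos'],o['joints'])
    im,ci=shot('wrist'); find('wrist',ci,*names); ims.append(im)
    print('cam',-np.array(ci['R']).T@np.array(ci['t']),np.array(ci['R']))
    np.save(f'pics/w{len(ims)}.npy',im); np.savez(f'pics/w{len(ims)}.npz',R=ci['R'],t=ci['t'],camera_matrix=ci['camera_matrix'])
m=np.vstack([np.hstack(ims[:2]),np.hstack([ims[2],ims[2]*0])])
cv2.imwrite('pics/w.png',cv2.resize(m[:,:,::-1],(800,600),interpolation=cv2.INTER_AREA))
E
```

```text
psi0 [3.1 0.  0.3]
3.4 [ 469.9 -160.4  299.9] [ 0.6  0.1 -0.3  1.8  0.1  1.2 -1.4]
cover 0.64 [ 487.5 -159.6    0.2] [246.3 141.8]
cover_rib 0.68 [ 485.6 -164.7   28. ] [249.7 145.5]
cam [ 546.2 -161.7  470.2] [[-0.  -1.   0. ]
 [-1.   0.   0.3]
 [-0.3 -0.  -1. ]]
4.8333 [500.1  84.9 329.8] [ 0.2  0.2 -0.5  1.8  0.1  1.2 -1.9]
seat 0.61 [515.4  82.2  70.1] [248.8 146.8]
bore_large 0.72 [503.8 100.9  65.9] [236.  154.4]
bore_small 0.59 [518.5  67.3  69.6] [259.1 144.7]
stud_1 0.89 [532.7  29.7  95.9] [287.9 136.7]
stud_1 0.58 [497.6 132.9  98.1] [211.8 162.8]
cam [576.4  83.7 500.2] [[-0.  -1.   0. ]
 [-1.   0.   0.3]
 [-0.3 -0.  -1. ]]
6.3 [420.7 299.1 300.1] [-0.1  0.2 -0.7  1.8  0.2  1.2 -2.4]
plunger_large 0.8 [429.2 -53.1   2.2] [470.7 147.4]
plunger_large 0.77 [629.7 -21.3  -1.3] [475.1   4.2]
plunger_large 0.69 [562.2 -66.1  -0.2] [496.8  56.2]
plunger_small 0.63 [430.9 248.1  -0.3] [279.2 146.4]
plunger_small 0.33 [497.2 134.5  96.4] [382.9 102.5]
cam [496.7 297.8 470.4] [[-0.  -1.   0. ]
 [-1.   0.   0.3]
 [-0.3 -0.  -1. ]]
```

View pics/w.png

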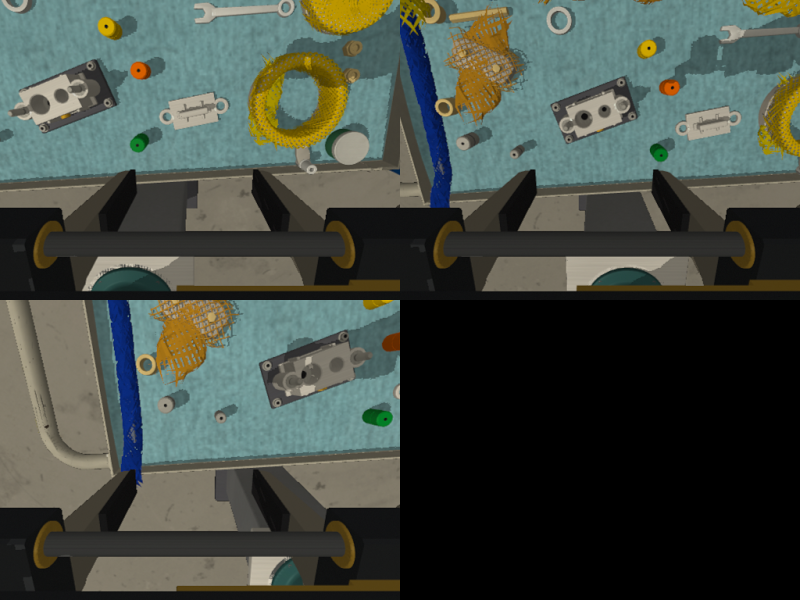

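```bash
python3 - <<'E'
from h import *
ims=[]
for i,(p,names) in enumerate((((430,248,160),('plunger_small',)),((454,351,160),('plunger_large',)),((514,86,186),('seat','bore_large','bore_small','stud_1')),)):
    robot.movep(np.array(p,float),down(1.91)); robot.hold(.4)
    o=robot.observe(); print(o['t'],o['tcp_pos'],o['joints'][6])
    im,ci=shot('wrist'); find('wrist',ci,*names); ims.append(im)
    print('cam',-np.array(ci['R']).T@np.array(ci['t']))
    np.savez(f'pics/c{i}.npz',im=im,R=ci['R'],t=ci['t'],camera_matrix=ci['camera_matrix'])
    for n in names[:1]:
        s=viewer.silhouettes(n,'wrist')
        for k in s[:2]: 
            ys,xs=np.nonzero(k['mask']); print(n,k['confidence'],xs.min(),xs.max(),ys.min(),ys.max())
m=np.vstack([np.hstack([ims[0][:,:],ims[1][:,:]]),np.hstack([ims[2],ims[2]*0])])
cv2.imwrite('pics/c.png',cv2.resize(m[:,:,::-1],(800,600),interpolation=cv2.INTER_AREA))
E
```

```text
8.3833 [430.1 248.1 160.1] -0.6653788643079942
plunger_small 0.72 [430.3 246.9   2.4] [249.  173.2]
cam [404.2 318.9 330.3]
plunger_small 0.78 241 259 165 191
9.4333 [454.3 350.2 160.2] -0.8138104976605207
plunger_large 0.63 [447.2 349.4  -0.5] [242.9 170.2]
cam [428.5 421.3 330.4]
plunger_large 0.82 234 263 161 196
11.0417 [513.9  86.7 186. ] -0.2869673732226172
seat 0.93 [515.1  82.3  67.9] [248.9 185.3]
bore_large 0.7 [506.9  99.5  66.8] [246.9 166.4]
stud_1 0.78 [531.3  28.9  96.6] [246.2 249.1]
stud_1 0.69 [497.2 130.4  93.7] [248.1 136.4]
cam [488.1 157.3 356.2]
seat 0.59 206 289 99 250
```

View pics/c.png

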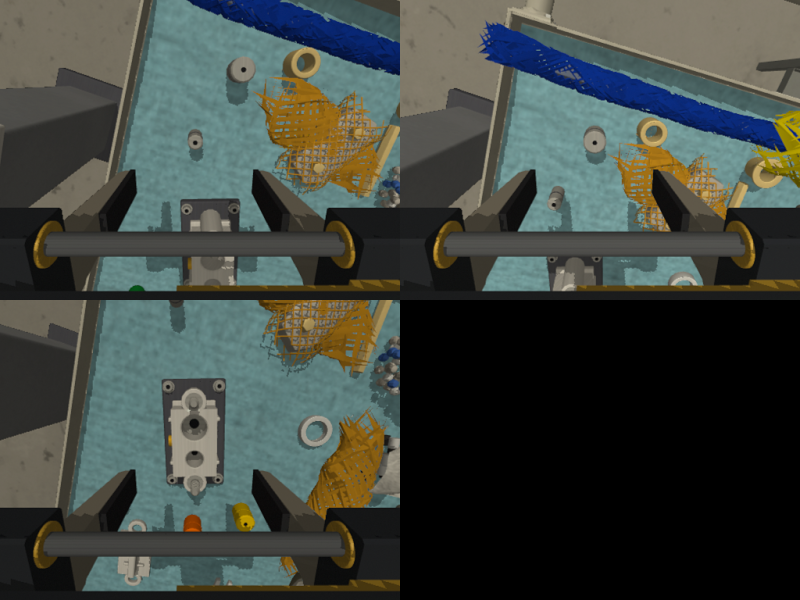

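The steel pair shows at original pixels (249,175) for the small one and (247,175) for the large one, both plain steel with nothing beside them. The housing view shows the large bore (247,162) and the small bore (248,203). I overlay the model to refine.

```bash
cat > ov.py <<'E'
from h import *
def load(i):
    d=np.load(f'pics/c{i}.npz'); return d['im'],{k:d[k] for k in('R','t','camera_matrix')}
def ring(ci,c,r,s,off):
    a=np.linspace(0,2*np.pi,60); P=[pix(ci,[c[0]+r*np.cos(t),c[1]+r*np.sin(t),c[2]]) for t in a]
    return ((np.array(P)-off+.5)*s).round().astype(np.int32)
def crop(im,x0,x1,y0,y1,s): return cv2.resize(im[y0:y1,x0:x1,::-1],None,fx=s,fy=s,interpolation=cv2.INTER_CUBIC).copy()
def hpt(h,y): return np.array([h[0]-np.sin(h[2])*y,h[1]+np.cos(h[2])*y])
E
python3 - <<'E'
from ov import *
im,ci=load(2); print(ci['camera_matrix']); h=(514,84,.335)
x0,x1,y0,y1,s=205,295,105,255,4
A=crop(im,x0,x1,y0,y1,s)
for y,r,z in((21,16.5,66),(-21,11.5,66),(54,4,96),(-54,4,96)):
    cv2.polylines(A,[ring(ci,[*hpt(h,y),z],r,s,(x0,y0))],True,(0,0,255),1)
B=[]
for i,c,r in((0,(430,247.5),10),(1,(452,350.5),15)):
    im,ci=load(i); u=pix(ci,[*c,44]).astype(int); x0,y0=u-22
    b=crop(im,x0,x0+50,y0,y0+50,6)
    cv2.polylines(b,[ring(ci,[*c,44],r,6,(x0,y0))],True,(0,0,255),1)
    B.append(b)
cv2.imwrite('pics/ov1.png',np.hstack([A,np.vstack(B)]))
E
```

```text
[[298.3   0.  248.2]
 [  0.  298.3 187.3]
 [  0.    0.    1. ]]
```

View pics/ov1.png

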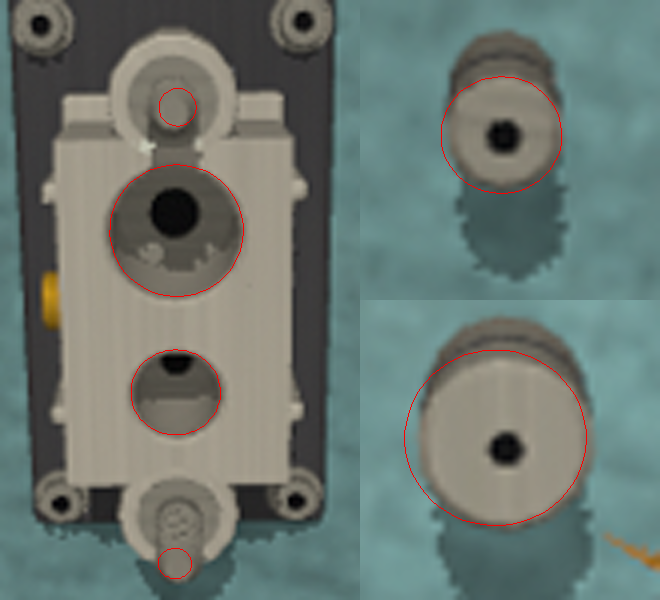

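The overlay fits the housing to under 1 px, with pose (514, 84) and yaw 0.335. The small plunger matches too. The large plunger's disc sits 2 px to the right of the overlay, so its corrected position is (453.8, 351.1). I pick the large plunger now.

```bash
cat > pp.py <<'E'
from ov import *
H=(514,84,.335); PSI=.335+np.pi/2
def F(): return robot.observe()['contact_force'].copy()
def pick(c,w,N=25):
    grip(w); robot.movep(np.array([*c,110.]),down(PSI)); robot.servo_line(np.array([*c,28.]),feed=120); robot.hold(.1)
    grip(0.,N); o=robot.observe(); print('grip',o['grip_width']*92,o['grip_force'],o['tcp_pos'])
    robot.servo_line(np.array([*c,150.]),feed=200); print('w',robot.observe()['grip_width']*92)
def insert(y,c=None,off=(0,0)):
    b=hpt(H,y)+np.array(off); 
    robot.movep(np.array([*b,150.]),down(PSI)); robot.servo_line(np.array([*b,108.]),feed=150); robot.hold(.25)
    f0=F(); o=robot.observe(); print('above',o['t'],o['tcp_pos'],b)
    im,ci=shot('wrist'); np.savez(f'pics/c_ins{y}.npz',im=im,R=ci['R'],t=ci['t'],camera_matrix=ci['camera_matrix'])
    for z in np.arange(98,67,-3.):
        robot.servo_line(np.array([*b,max(z,68.5)]),feed=60); d=F()-f0
        if abs(d).max()>5: print('contact',z,d,robot.observe()['tcp_pos']); return False
    print('in',d,robot.observe()['tcp_pos'],robot.observe()['grip_width']*92); return True
E
python3 - <<'E'
from pp import *
pick((453.8,351.1),.75)
print(insert(21)); print(robot.observe()['t'])
E
```

```text
grip 28.80692481179604 24.97934557619798 [453.9 351.2  28. ]
w 28.81537047009215
above 17.0 [507.6 104.1 108.8] [507.1 103.8]
in [1.  0.  1.3] [507.  103.8  68.3] 29.046085907659474
True
19.8667
```

```bash
python3 - <<'E'
from pp import *
grip(.6); robot.hold(.2); p=robot.observe()['tcp_pos']; robot.servo_line(np.array([p[0],p[1],150.]),feed=200)
pick((430.2,247.6),.6)
print(insert(-21)); print(robot.observe()['t'])
E
```

```text
grip 18.812136402557975 24.9322130987548 [430.2 247.6  28. ]
w 18.89704145870799
above 25.9583 [521.4  64.4 108.9] [520.9  64.2]
in [0.1 0.1 0.8] [520.9  64.1  68.3] 18.637612855513776
True
28.825
```

```bash
python3 - <<'E'
from pp import *
grip(.6); robot.hold(.2); p=robot.observe()['tcp_pos']; robot.servo_line(np.array([p[0],p[1],150.]),feed=200)
robot.servo_line(np.array([514,86,186.]),feed=200); robot.hold(.2)
def save(i):
    im,ci=shot('wrist'); np.savez(f'pics/c{i}.npz',im=im,R=ci['R'],t=ci['t'],camera_matrix=ci['camera_matrix']); return im,ci
im,ci=save(3)
robot.movep(np.array([487,-161,152.]),down(.18+np.pi/2)); robot.hold(.3)
im2,ci2=save(4); find('wrist',ci2,'cover','cover_rib'); print(robot.observe()['t'],robot.observe()['joints'][6])
x0,x1,y0,y1,s=205,295,105,255,4
A=crop(im,x0,x1,y0,y1,s)
for y,r in((21,15),(-21,10)): cv2.polylines(A,[ring(ci,[*hpt(H,y),76],r,s,(x0,y0))],True,(0,0,255),1)
B=crop(im2,x0-10,x1+10,y0,y1,s); c=(487,-161,.18)
for y in(54,-54): cv2.polylines(B,[ring(ci2,[*hpt(c,y),8],8.5,s,(x0-10,y0))],True,(0,0,255),1)
R=lambda x,y,z:(pix(ci2,[*(hpt(c,y)+x*np.array([np.cos(c[2]),np.sin(c[2])])),z])-[x0-10,y0]+.5)*s
for a,b,z in((6,28,32),(29,45,8)):
    q=np.array([R(-a,-b,z),R(a,-b,z),R(a,b,z),R(-a,b,z)]).round().astype(np.int32); cv2.polylines(B,[q],True,(0,0,255),1)
cv2.imwrite('pics/ov2.png',np.hstack([A,B]))
E
```

```text
cover 0.88 [ 485.2 -157.2   -0.5] [247.4 170.1]
cover_rib 0.83 [ 485.  -164.8   27.6] [245.9 183.2]
32.3167 0.017025952134332858
```

View pics/ov2.png

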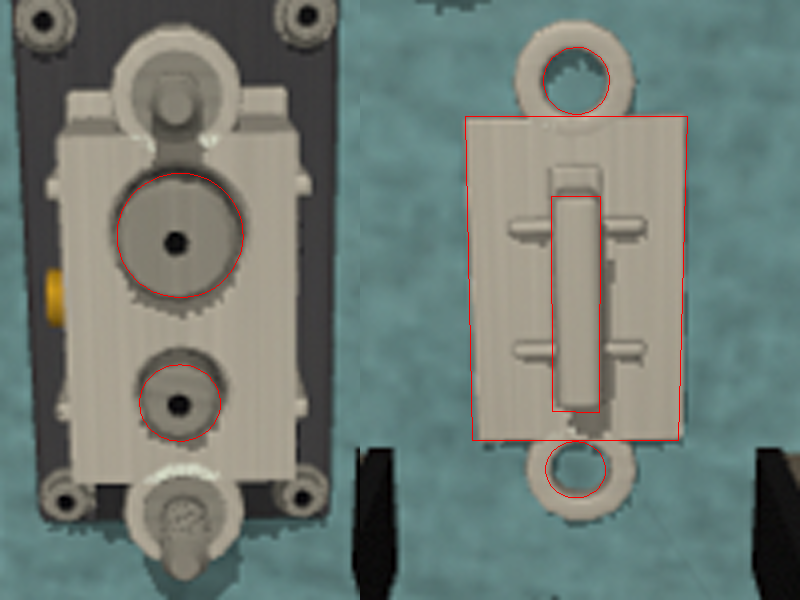

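Both plungers stand in their own bores, concentric with their rings at (178,235) and (180,402). The cover overlay fits, with its rib at (577,305). I grasp the cover and carry it over.

```bash
python3 - <<'E'
from pp import *
c=np.array([487,-161.]); q=down(.19+np.pi/2)
f=F(); print('free',f)
grip(.42); robot.movep(np.array([*c,80.]),q); robot.servo_line(np.array([*c,10.5]),feed=80); robot.hold(.2); print('down',F(),robot.observe()['tcp_pos'])
grip(0.,50); o=robot.observe(); print('grip',o['grip_width']*92,o['grip_force'],F())
robot.servo_line(np.array([*c,150.]),feed=150); robot.hold(.2); print('lift',F(),robot.observe()['grip_width']*92)
h=np.array(H[:2]); robot.movep(np.array([*h,150.]),down(PSI)); robot.servo_line(np.array([*h,114.]),feed=80); robot.hold(.4)
o=robot.observe(); print(o['t'],o['tcp_pos'],o['contact_force'],o['wrist_torque'])
im,ci=shot('wrist'); A=crop(im,170,330,110,290,3)
for y,z,r in((54,96,4),(-54,96,4),(54,o['tcp_pos'][2]-2.5,8.5),(-54,o['tcp_pos'][2]-2.5,8.5)):
    cv2.polylines(A,[ring(ci,[*hpt((o['tcp_pos'][0],o['tcp_pos'][1],.335) if r>8 else H,y),z],r,3,(170,110))],True,(0,0,255),1)
cv2.imwrite('pics/cov.png',A)
E
```

```text
free [-0.2 -0.9 -0. ]
down [-0.1 -0.2 -0. ] [ 487.3 -161.2   10.9]
grip 12.194256115906612 49.99985218048096 [0.2 0.6 0.2]
lift [-0.2  0.3 -2.4] 11.892971875707307
38.15 [514.2  84.  114.3] [ 0.8  0.1 -2.4] [-0.1 -0.1 -0. ]
```

View pics/cov.png

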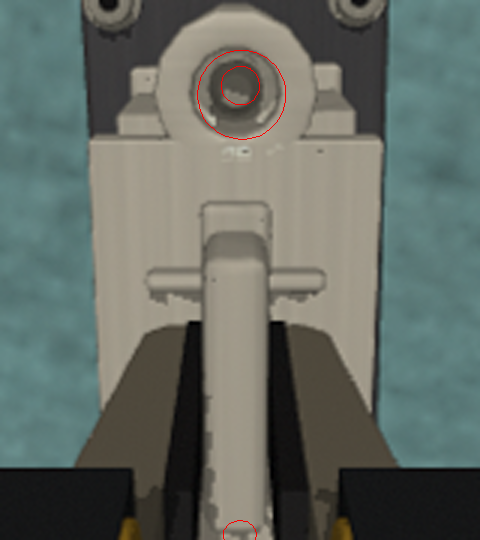

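The stud tip (237,89) shows concentric in the cover's ear hole (237,95), so the alignment is good. I lower it with force checks.

```bash
python3 - <<'E'
from pp import *
h=np.array(H[:2]); f0=F()
for z in [*np.arange(110,88,-3.),*np.arange(88,77.5,-1.5)]:
    robot.servo_line(np.array([*h,z]),feed=40); o=robot.observe(); d=o['contact_force']-f0
    print(z,o['tcp_pos'],d)
    if abs(d[:2]).max()>6 or d[2]>12: print('STOP'); break
print(o['t'],o['wrist_torque'],o['grip_width']*92)
E
```

```text
110.0 [513.7  83.9 109.7] [ 0.7 -0.4  0.9]
107.0 [513.8  84.  106.8] [ 0.  -0.6  0.4]
104.0 [513.9  84.  103.8] [-0.5 -0.4  0.9]
101.0 [513.8  84.  100.8] [-1.1 -0.3  1.3]
98.0 [513.8  84.   97.8] [-1.1 -0.8  0.9]
95.0 [513.9  84.   94.8] [-1.  -1.   0.1]
92.0 [513.9  84.   91.8] [-0.8 -0.1  0.8]
89.0 [513.9  83.9  88.8] [-1.5  0.1  1.4]
88.0 [514.  84.  88.] [-0.4 -0.5 -0.4]
86.5 [514.2  84.1  86.6] [-0.5 -1.2  0.9]
85.0 [514.3  84.1  85.3] [-1.1 -1.7  6.2]
83.5 [514.3  84.1  83.7] [-0.5 -0.2  6.7]
82.0 [514.3  84.1  82.1] [-0.4  0.6  7.5]
80.5 [514.2  84.1  80.6] [-0.4 -0.8  8.7]
79.0 [514.3  84.1  79.2] [-0.9 -0.7  8.8]
41.95 [-0.  -0.2  0.1] 12.218765528111323
```

```bash
python3 - <<'E'
from pp import *
h=np.array(H[:2]); z=78.5; 
def avg():
    v=[]
    for _ in range(4): robot.hold(.05); v.append(F())
    return np.mean(v,0)
while z>72:
    robot.servo_line(np.array([*h,z]),feed=15); robot.hold(.1); f=avg(); o=robot.observe(); print(round(z,2),o['tcp_pos'][2],f)
    if f[2]>14 or abs(f[:2]).max()>8: break
    z-=.5 if z>76.6 and f[2]<8.5 else .2
print(o['t'],o['grip_width']*92,o['wrist_torque'])
E
```

```text
78.5 78.75295953309062 [ 0.2 -0.2  5.5]
78.0 78.28422006530228 [ 0.1 -0.2  5.5]
77.5 77.79821317853572 [-0.1 -0.2  5.8]
77.0 77.33039711727005 [0.2 0.1 6.5]
76.5 76.83598861406378 [ 0.2 -0.4  6.5]
76.3 76.64888261660147 [ 0.6 -0.7  6.3]
76.1 76.54452687384588 [-0.4  0.1  6.8]
75.9 76.51266478912399 [-0.9 -0.1  9. ]
75.7 76.48235197594383 [-1.4 -0.3 10.7]
75.5 76.4522589142532 [-1.8 -0.8 12.1]
75.3 76.42588013784861 [-2.2 -0.8 14.4]
48.0 12.160705884272309 [-0.3  0.5  0. ]
```

```bash
python3 - <<'E'
from pp import *
h=np.array(H[:2]); robot.servo_line(np.array([*h,75.22]),feed=15)
for _ in range(6): robot.hold(.25); print(F(),robot.observe()['tcp_pos'])
im,ci=shot('wrist'); A=crop(im,170,330,90,230,3)
im,ci=shot('scene'); B=cv2.resize(im[160:300,180:280,::-1],(300,420),interpolation=cv2.INTER_CUBIC)
cv2.imwrite('pics/fin.png',np.hstack([A,B])); print(robot.observe()['t'])
E
```

```text
[-3.2 -2.  14.9] [514.3  84.2  76.4]
[-2.  -0.5 14.3] [514.3  84.1  76.4]
[-2.9 -0.6 15.2] [514.3  84.2  76.4]
[-3.1 -1.6 15.2] [514.3  84.1  76.4]
[-2.2 -2.  15.8] [514.3  84.1  76.4]
[-1.6 -1.1 14.5] [514.3  84.1  76.4]
49.85
```

View pics/fin.png

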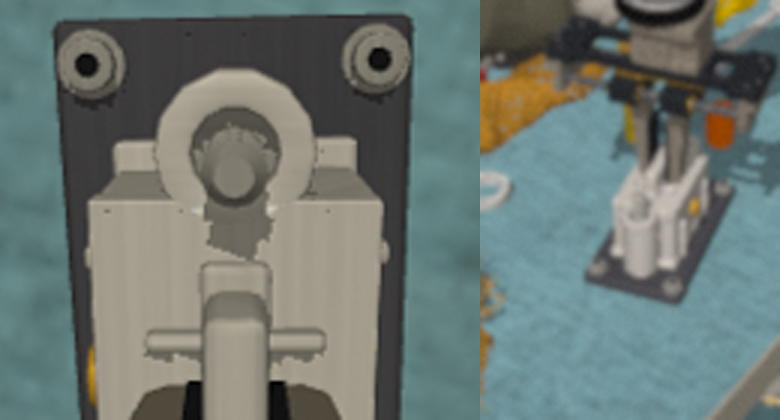

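The cover lies on the face with the stud through its ear hole (235,170), and the push is steady at about 15 N. I hand the job in.

```bash
python3 -c "
from cell import robot
print(robot.job_done())"
```

```text
the job is handed in; nothing more can be done
None
```

Job handed in at about 50 s: both plungers stand in their own bores, and the cover lies flat on the housing over both studs, held down with a steady push of about 15 N.

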